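Press the tin in the hinged label press

TASK

A flat tin lies in one of the two small hinged presses and its label must be pressed on. Push the springy tilted plate above the tin down until it lies level on the tin, keep it down for a good second, then let it spring up again. Leave the empty press alone and the tin in its place.

Things in the scene. Friction and masses are not known exactly. Their poses are not given: they have to be found in the camera images.
- press_plate (a joint): tilted plywood plate (122 x 76 x 10 mm) of the press that holds the tin. 0 = raised at rest (front edge up, 0.50 rad above level), 0.50 = level on the tin, which stops it there. A spring swings it up again when let go: about 4 N down on the pad starts it, about 6 N holds it level
- press_pad (a point): centre of the top of the round black rubber thumb pad (30 mm across) near the plate's front edge, which is 28 mm beyond it. z out of the plate's upper face, x along the plate to the hinge line (100 mm away, 35 mm above the bench), y along the hinge. 90 mm above the bench at rest, 43 mm when level; going down it moves 16 mm away from the hinge. Push straight down on it, fingers shut
- tin: flat lidded metal tin, 73 x 113 x 15 mm, lying loose on the press's 12 mm thick base board under the plate, between a front lip and a back fence 6 mm high; it sticks out 18 mm at both sides of the plate. Origin at the centre of its underside, y along its 113 mm side, z up
- spare_plate (a joint): the same plate on the other press, equal in make and size but empty: 0 = raised at rest, grows as it is pushed down. To be left alone
Not all that is in view belongs to the job. There is more than one size of the tin; the job needs the larger.

How it is judged (in metres and radians):
On the way:
1. the plate above the tin is pushed down level onto the tin and kept there (value of joint press_plate above 0.44 rad and contact force between tin and anything else above 3 N), for 0.7 s.
At the end, for the whole second after the job is handed in: After having been held level on the tin for at least 0.7 s (within 0.06 rad of level, tin pressed), the plate is up again (joint below 0.1), the tin lies still within 15 mm of where it started, and the empty press's plate is up (value of joint each of press_plate, spare_plate below 0.1 rad and distance of tin from where it was at the start of the episode below 0.015 m and linear speed of tin below 0.02 m/s); the robot touches nothing.
It fails at once if the plate of the empty press is pushed down (value of joint spare_plate above 0.15 rad).
It fails at once if the tin is shoved out of its place (distance of tin from where it was at the start of the episode above 0.02 m).
It also fails if it takes over 26 s, if anything falls off the work surface, if the arm or the gripper's body presses on something with over 40 N, if the wrist force passes 120 N, or if a joint passes its speed limit or range.

ROBOT

A 6-joint arm with a two-finger parallel gripper is mounted at the origin on the work surface; the furniture and walls round the work are solid. World frame = base frame: x ahead of the robot, y to its left, z up, the work surface at z = 0. Lengths are in m, angles in degrees, forces in N, time in s.
With the tool pointing down it reaches from about 0.4 to 0.825 m from the base axis. Payload 7 kg.
Tool frame: the origin (TCP) lies midway between the tips of the shut fingers; the grasp point (between the pads) lies 19 mm behind it; x points along the fingers, z is the direction in which the jaws open and shut, and the axes are right-handed (so a half turn about x gives the same grasp; the last joint's range is limited). The gripper opens to 88 mm and grips with 3 to 60 N. Pads are 19 mm wide; open, the fingers measure 130 mm over their backs; the gripper's body (78 mm by 193 mm) begins 47 mm behind the grasp point.
Start: joints at [84.46, 20.546, 0.682, 0, -70.136, -16.507], TCP at [0.253, 0.626, 0.227] pointing down, gripper open.
Joint ranges: [-176.03, 176.03], [-82.01, 121.73], [-58.28, 71.71], [-173.87, 95.51], [-174.79, -0.11], [-173.66, 173.66]. Speed limits (degrees/s): [136.94, 136.94, 172.46, 180, 180, 180].

INTERFACE

Orientations are given as [roll, pitch, yaw] about the fixed x, y, z axes, in that order (R = Rz(yaw) Ry(pitch) Rx(roll)).
In Python, from plant import get_state, capture, close_job gives the robot as it stands.
- The arm moves only by the tool play_rows, never from a script. Its argument "series" is one flat list of numbers, 4 for each row, row after row: the shift along the tool's x, y, z in m, then the turn about the tool's x in rad. In form: [tx, ty, tz, spin, tx, ty, tz, spin, ...]. A call has exactly 5 rows; each row shifts and turns the commanded pose from where the row before left it, along the tool's axes as they then stand; what a row does not reach is not made up. A row lasts 1/12 s, in which the tool goes at most 41.7 mm and 7.16 degrees, less where a joint would pass 70% of its speed; a pose out of reach is approached as far as the arm can. A call is refused whole if a number of a shift passes 0.0417 or a number of a turn 0.125, either way. A call with a gripper value outside its range is refused whole. "jaw" is the opening in per cent of the stroke, from 0 (shut) to 100 (fully open), set as the call begins (left out, the last holds). The fingers move at their own pace and stop on an object; "squeeze" is the grip in N (left out, the last holds). Time passes only in rows, so rows that do not move let the fingers close, or fill a call up. It gives the time, the measured TCP pose, the force and the opening at its end, in the units of the state.
- get_state(): the state, without advancing time (a new reading comes with each control period).
- capture(name): name is "side" or "top"; returns a dict with "img" (480x640x3 uint8, blue, green, red), "K" (3x3 intrinsics, pixels), "k1" (the pictures are not rectified: a ray, as slopes to the right and down, at radius r is drawn at 1 + k1 r^2 times it, then the intrinsics apply), "world_from_camera" (4x4, takes a point from camera to world coordinates). Camera axes: x right, y down, z forward; pixel columns grow to the right and rows downward; lengths in m; the calibration is good to about 2 mm. A picture is of the moment at which its call begins. There is no depth.
- close_job(): hands the job in, once; it reports no verdict.
The state is a dict: "time_s": time; "joints": joint angles; "qd": joint speeds; "joint_torque": joint torques, N m; "tcp_pos": TCP position; "eef_rot": TCP orientation; "contact_force": force on the tool from outside, world axes, zero at the start; "moment": the same for the moment, N m; "gripper_width": finger opening in m.
Only numpy, scipy, OpenCV 4.12 (cv2) and the standard library are available. Lean on these libraries where they do the work, as an engineer would, in place of code of your own. Each camera call takes 0.05 s, during which the arm holds its last target.

## Working session

There is one attempt and no reset: what is moved stays moved. The work goes in short steps, Python scripts to look and compute and a tool call to move; the robot and the scene stay as the last step left them, time stands still between calls to the robot, and variables do not carry over. Pictures are saved under pics/ and viewed, and the job is handed in when it is done.

Besides the shell and the picture viewer there is one more tool, called by a JSON object that holds its "fn" and its "kwargs". play_rows: Moves the arm, as the interface text tells. Its arguments: {"type":"object","properties":{"series":{"type":"array","items":{"type":"number"}},"jaw":{"type":"number"},"squeeze":{"type":"number"}},"required":["series"]}

```bash
ls; mkdir -p pics; python3 - <<'E'
from plant import *
import cv2,pickle
s=get_state();print(s)
for n in("side","top"):
    c=capture(n);cv2.imwrite(f"pics/{n}0.png",c["img"]);pickle.dump(c,open(f"{n}0.pkl","wb"));print(n,c["K"],c["k1"],c["world_from_camera"])
E
```

```text
pics
{'time_s': 0.0, 'joints': array([ 8.44590132e+01,  2.05915363e+01,  6.32723541e-01, -2.04021423e-02,
       -7.01359118e+01, -1.65082967e+01]), 'qd': array([ 3.83602636e-02,  1.12961946e-02,  8.10533998e-05,  2.16904438e-02,
        1.01926862e-01, -7.28990457e-02]), 'joint_torque': array([ 9.25763197e-04, -5.82718277e+01,  2.93066847e+01,  6.99723423e+00,
        7.01499768e-03, -1.58854350e-04]), 'tcp_pos': array([0.2532209 , 0.62516251, 0.22561269]), 'eef_rot': array([   5.06371196,   89.90335271, -106.99251988]), 'contact_force': array([ 0.40255837,  0.32158983, -0.12575644]), 'moment': array([ 0.037729  , -0.00562922,  0.00049734]), 'gripper_width': 0.08770381343398517}
side [[611.27666241   0.         322.04873635]
 [  0.         611.27666241 236.41492386]
 [  0.           0.           1.        ]] 0.03925008960856354 [[ 0.91362213 -0.20258593  0.35249616  0.00744626]
 [-0.40607578 -0.49719337  0.76674717 -0.64771316]
 [ 0.01992657 -0.84365733 -0.5365121   0.72681194]
 [ 0.          0.          0.          1.        ]]
top [[541.98066867   0.         313.13841658]
 [  0.         541.98066867 238.16571687]
 [  0.           0.           1.        ]] -0.09772033053415581 [[ 0.00386341 -0.99145418  0.13039818  0.3425996 ]
 [-0.9999709  -0.00468808 -0.00601792  0.29738452]
 [ 0.00657781 -0.13037114 -0.99144344  1.01128489]
 [ 0.          0.          0.          1.        ]]
```

View pics/side0.png

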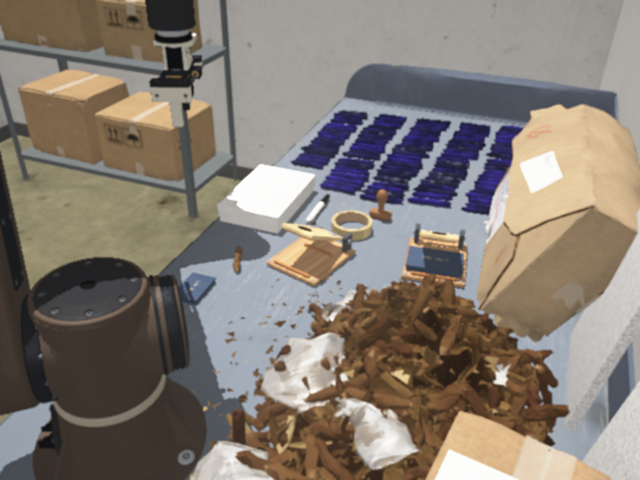

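View pics/top0.png

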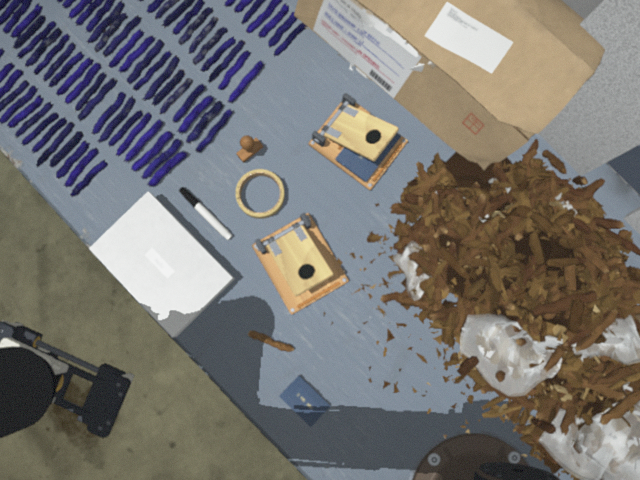

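```bash
cat > h.py <<'E'
import numpy as np,cv2,pickle
def ray(c,u,v):
    K=c["K"];d=np.array([(u-K[0,2])/K[0,0],(v-K[1,2])/K[1,1]])
    p=cv2.undistortPoints(np.array([[[u,v]]],float),K,np.array([c["k1"],0,0,0,0]))[0,0]
    T=c["world_from_camera"];return T[:3,3],T[:3,:3]@np.array([p[0],p[1],1])
def atz(c,u,v,z):
    o,d=ray(c,u,v);return o+d*(z-o[2])/d[2]
def proj(c,P):
    T=np.linalg.inv(c["world_from_camera"])
    return cv2.projectPoints(np.array(P,float).reshape(-1,3),cv2.Rodrigues(T[:3,:3])[0],T[:3,3],c["K"],np.array([c["k1"],0,0,0,0]))[0][:,0]
E
python3 - <<'E'
from h import *
t=cv2.imread("pics/top0.png")[80:200,295:425];s=cv2.imread("pics/side0.png")[210:300,380:490]
cv2.imwrite("pics/tz.png",cv2.resize(t,None,fx=5,fy=5,interpolation=cv2.INTER_CUBIC))
cv2.imwrite("pics/sz.png",cv2.resize(s,None,fx=6,fy=6,interpolation=cv2.INTER_CUBIC))
E
```

```text
(no output)
```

View pics/tz.png

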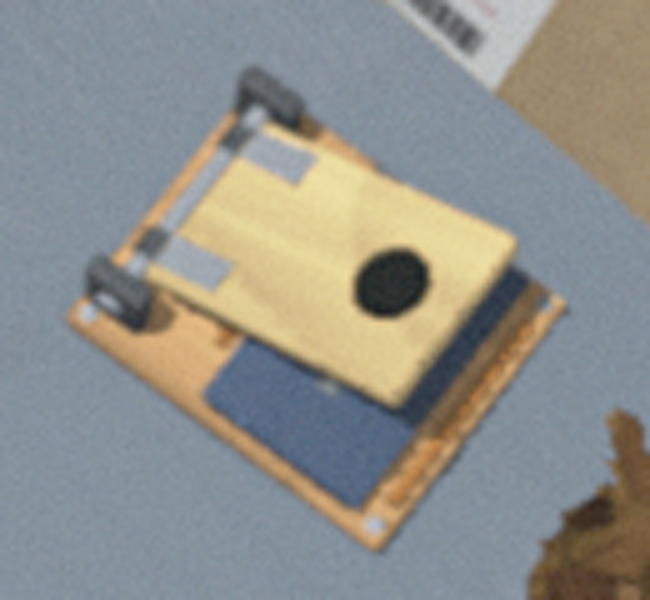

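View pics/sz.png

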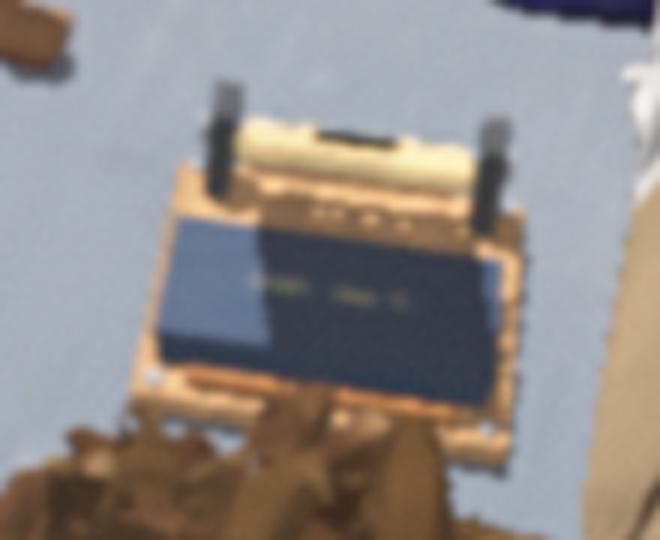

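```bash
python3 - <<'E'
from h import *
t=pickle.load(open("top0.pkl","rb"));s=pickle.load(open("side0.pkl","rb"))
z=lambda a,b:(295+a/5,80+b/5)
P=atz(t,*z(393,283),.090);print("pad",P, "side px",proj(s,P),"expected ~(439.7,233)")
o1,d1=ray(t,*z(393,283));o2,d2=ray(s,439.7,232.8)
A=np.c_[d1,-d2];l=np.linalg.lstsq(A,o2-o1,rcond=None)[0];print("tri",o1+l[0]*d1,o2+l[1]*d2)
for n,a,b,h in[("base cornerL",70,320,.012),("base front L",378,545,.012),("base front R",565,305,.012),("hingeL",150,240,.04),("hingeR",245,125,.04),("tin c FL",362,508,.027),("tin BL",205,393,.027)]:
    print(n,atz(t,*z(a,b),h))
# bag edge near; heap edges
for n,u,v,h in[("bag label corner",395,98,0),("bag low",500,160,0),("bag low",440,130,0.05),("heap",405,180,.03),("heap2",450,165,.05),("bag@.1 ",400,60,.1)]:
    print(n,atz(t,u,v,h))
E
```

```text
pad [0.6453555  0.18561419 0.09      ] side px [[439.72353581 233.21299915]] expected ~(439.7,233)
tri [0.64505339 0.18572572 0.09091934] [0.6451902  0.18566129 0.09097212]
base cornerL [0.65528765 0.29991922 0.012     ]
base front L [0.56812147 0.18324249 0.012     ]
base front R [0.66296125 0.10999793 0.012     ]
hingeL [0.67771962 0.27016314 0.04      ]
hingeR [0.72324526 0.23441712 0.04      ]
tin c FL [0.57878711 0.19076373 0.027     ]
tin BL [0.6225452  0.24917671 0.027     ]
bag label corner [0.75465752 0.13117578 0.        ]
bag low [ 0.63113306 -0.07270427  0.        ]
bag low [0.67285905 0.05660667 0.05      ]
heap [0.58170245 0.1208086  0.03      ]
heap2 [0.6059811  0.04028974 0.05      ]
bag@.1  [0.78661309 0.13676842 0.1       ]
```

```bash
python3 - <<'E'
from h import *
t=cv2.imread("pics/top0.png")[0:240,280:600]
s=cv2.imread("pics/side0.png")[80:380,330:640]
cv2.imwrite("pics/t2.png",cv2.resize(t,None,fx=2.5,fy=2.5,interpolation=cv2.INTER_CUBIC));cv2.imwrite("pics/s2.png",cv2.resize(s,None,fx=2,fy=2,interpolation=cv2.INTER_CUBIC))
E
```

```text
(no output)
```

View pics/t2.png

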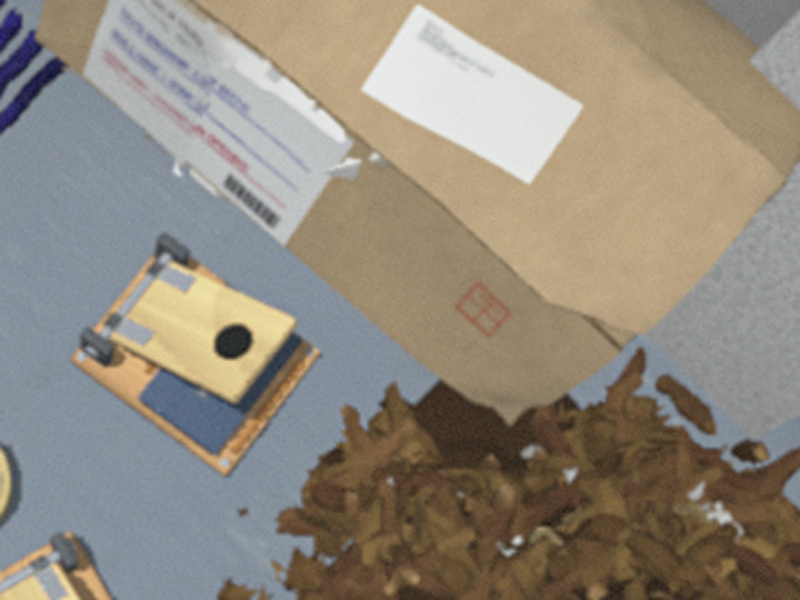

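View pics/s2.png

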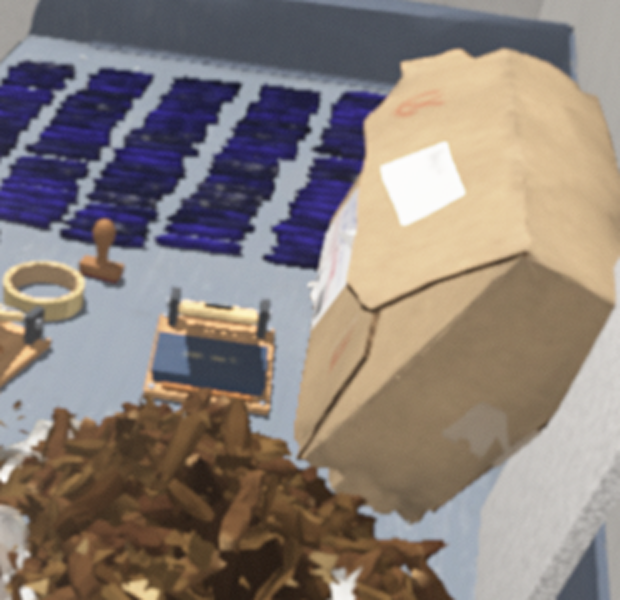

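```bash
python3 - <<'E'
from h import *
from scipy.spatial.transform import Rotation as R
t=pickle.load(open("top0.pkl","rb"));s=pickle.load(open("side0.pkl","rb"))
M=R.from_euler('xyz',[5.06,89.903,-106.99],degrees=True).as_matrix();print(M.round(3))
a=cv2.resize(t["img"][300:470,0:160],None,fx=2.5,fy=2.5);b=cv2.resize(s["img"][0:140,110:250],None,fx=3,fy=3)
h=max(a.shape[0],b.shape[0]);pad=lambda x:cv2.copyMakeBorder(x,0,h-x.shape[0],0,0,0)
T=[0.253,.625,.226];print(proj(t,[T,T+M[:,2]*.1,T-M[:,0]*.1]),proj(s,[T,T+M[:,2]*.1,T-M[:,0]*.1]))
cv2.imwrite("pics/g.png",np.hstack([pad(a),pad(b)])[:600,:800+20][:, :800])
pad0=np.array([.6453,.1856])
for z in(0,.05,.1,.2,.3):
    E=[atz(t,280+u/2.5,v/2.5,z)[:2] for u,v in[(80,75),(285,245),(430,375),(510,420)]]
    e=E[2]-E[1];e/=np.linalg.norm(e);n=np.array([e[1],-e[0]]);print(z,[x.round(3) for x in E],"dir",np.degrees(np.arctan2(*e[::-1])),"dist",(E[1]-pad0)@n, [((x-pad0)@e).round(3) for x in E])
# side rays heap top
for u,v in[(200,400),(245,405),(150,405),(60,410)]:
    for z in(.02,.06,.1): print((u,v),z,atz(s,330+u/2,80+v/2,z)[:2].round(3),end=' ')
    print()
# bag left silhouette in side
for u,v in[(300,440),(310,330),(330,260),(360,190),(375,110),(405,60)]:
    for z in(.0,.1,.2,.3): print((u,v),z,atz(s,330+u/2,80+v/2,z)[:2].round(3),end=' ')
    print()
E
```

```text
[[-0.     0.927 -0.375]
 [-0.002 -0.375 -0.927]
 [-1.     0.     0.002]]
[[ 82.89927041 369.26344025]
 [144.84011158 397.18164855]
 [ 50.82936763 377.42625455]] [[182.66399202 116.58733029]
 [174.90097811 134.84190439]
 [177.55728576  70.76984574]]
0 [array([0.898, 0.295]), array([0.755, 0.133]), array([0.65 , 0.022]), array([ 0.615, -0.04 ])] dir -133.28110820952543 dist -0.11554559324394743 [np.float64(-0.253), np.float64(-0.037), np.float64(0.116), np.float64(0.185)]
0.05 [array([0.871, 0.295]), array([0.734, 0.141]), array([0.635, 0.035]), array([ 0.601, -0.023])] dir -133.28110820952546 dist -0.09514836455665347 [np.float64(-0.235), np.float64(-0.029), np.float64(0.117), np.float64(0.182)]
0.1 [array([0.843, 0.295]), array([0.714, 0.149]), array([0.619, 0.049]), array([ 0.588, -0.007])] dir -133.28110820952543 dist -0.07475113586935957 [np.float64(-0.216), np.float64(-0.021), np.float64(0.117), np.float64(0.179)]
0.2 [array([0.788, 0.296]), array([0.673, 0.166]), array([0.589, 0.076]), array([0.561, 0.027])] dir -133.2811082095254 dist -0.03395667849477171 [np.float64(-0.178), n
[... 646 characters left out ...]
0) 0.0 [0.673 0.069] (300, 440) 0.1 [ 0.582 -0.029] (300, 440) 0.2 [ 0.49  -0.128] (300, 440) 0.3 [ 0.398 -0.227] 
(310, 330) 0.0 [0.801 0.225] (310, 330) 0.1 [0.691 0.105] (310, 330) 0.2 [ 0.582 -0.015] (310, 330) 0.3 [ 0.473 -0.135] 
(330, 260) 0.0 [0.917 0.342] (330, 260) 0.1 [0.792 0.206] (330, 260) 0.2 [0.667 0.07 ] (330, 260) 0.3 [ 0.542 -0.066] 
(360, 190) 0.0 [1.071 0.48 ] (360, 190) 0.1 [0.925 0.325] (360, 190) 0.2 [0.778 0.17 ] (360, 190) 0.3 [0.632 0.015] 
(375, 110) 0.0 [1.265 0.69 ] (375, 110) 0.1 [1.092 0.506] (375, 110) 0.2 [0.919 0.322] (375, 110) 0.3 [0.746 0.138] 
(405, 60) 0.0 [1.449 0.841] (405, 60) 0.1 [1.251 0.636] (405, 60) 0.2 [1.052 0.432] (405, 60) 0.3 [0.854 0.227]
```

View pics/g.png

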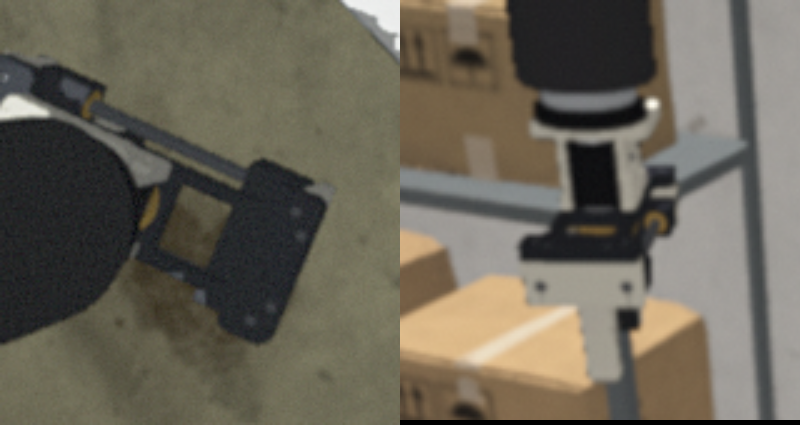

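```bash
python3 - <<'E'
from h import *
t=pickle.load(open("top0.pkl","rb"));s=pickle.load(open("side0.pkl","rb"))
pad0=np.array([.6453,.1856]);e=np.array([np.cos(np.radians(-133.3)),np.sin(np.radians(-133.3))]);n=-np.array([e[1],-e[0]])
for nm,a,b in[("junction",(350,165),(350,290)),("junction2",(370,160),(373,308)),("white lab near corner",(362,92),(382,183)),("white lab corner",(530,183),(402,227)),("crease end",(625,350),(528,250)),("tip?",(545,300),(528,252)),("red stamp",(483,308),(340,345)),("bag bottom tip",(510,422),(300,455))]:
    o1,d1=ray(t,280+a[0]/2.5,a[1]/2.5);o2,d2=ray(s,330+b[0]/2,80+b[1]/2)
    l=np.linalg.lstsq(np.c_[d1,-d2],o2-o1,rcond=None)[0];p=o1+l[0]*d1;q=o2+l[1]*d2
    m=(p+q)/2;print(nm,m.round(3),"gap",np.linalg.norm(p-q).round(3),"perp",((m[:2]-pad0)@n).round(3),"along",((m[:2]-pad0)@e).round(3))
E
```

```text
junction [0.75  0.113 0.131] gap 0.022 perp 0.126 along -0.019
junction2 [0.763 0.094 0.117] gap 0.017 perp 0.148 along -0.014
white lab near corner [0.759 0.122 0.234] gap 0.004 perp 0.127 along -0.031
white lab corner [0.695 0.024 0.25 ] gap 0.002 perp 0.147 along 0.084
crease end [ 0.642 -0.069  0.266] gap 0.13 perp 0.172 along 0.187
tip? [ 0.685 -0.033  0.236] gap 0.133 perp 0.179 along 0.132
red stamp [0.653 0.023 0.144] gap 0.0 perp 0.117 along 0.113
bag bottom tip [ 0.595 -0.017  0.07 ] gap 0.002 perp 0.102 along 0.182
```

{"fn": "play_rows", "kwargs": {"series": [0, 0.0352, 0.0174, 0, 0, 0.0352, 0.0174, 0, 0, 0.0352, 0.0174, 0, 0, 0.0352, 0.0174, 0, 0, 0.0352, 0.0174, 0], "jaw": 0, "squeeze": 20}}

```text
time_s: 0.52
tcp_pos: [0.3845, 0.4773, 0.2262]
eef_rot: [-10.1, 90.0, -122.1]
contact_force: [0.1, 0.8, -0.6]
gripper_width: 0.0598
```

{"fn": "play_rows", "kwargs": {"series": [0, 0.0352, 0.0174, 0, 0, 0.0352, 0.0174, 0, 0, 0.0352, 0.0174, 0, 0, 0.0352, 0.0174, 0, 0, 0.0352, 0.0174, 0]}}

```text
time_s: 0.93
tcp_pos: [0.5151, 0.3305, 0.2264]
eef_rot: [-38.2, 90.0, -150.3]
contact_force: [1.0, 1.1, 0.1]
gripper_width: 0.0264
```

{"fn": "play_rows", "kwargs": {"series": [0, 0.0352, 0.0174, 0, 0, 0.0352, 0.0174, 0, 0, 0.0352, 0.0174, 0, 0, 0.0352, 0.0174, 0, 0, 0.0352, 0.0174, 0]}}

```text
time_s: 1.35
tcp_pos: [0.6456, 0.1838, 0.2262]
eef_rot: [-52.1, 90.0, -164.2]
contact_force: [0.1, 1.3, -0.5]
gripper_width: 0.0006
```

{"fn": "play_rows", "kwargs": {"series": [0, 0, 0, 0.1, 0, 0, 0, 0.1, 0, 0, 0, 0.1, 0, 0, 0, 0, 0, 0, 0, 0]}}

```text
time_s: 1.77
tcp_pos: [0.6446, 0.1854, 0.2261]
eef_rot: [-27.3, 90.0, -156.3]
contact_force: [-0.7, -0.2, 0.9]
gripper_width: 0.0002
```

```bash
cat > st.py <<'E'
from plant import *
from h import *
import sys
from scipy.spatial.transform import Rotation as R
s=get_state();M=R.from_euler('xyz',s["eef_rot"],degrees=True).as_matrix()
print(s["time_s"],s["tcp_pos"],s["contact_force"],s["gripper_width"],s["joints"].round(1));print(M.round(3), "z ang",np.degrees(np.arctan2(M[1,2],M[0,2])))
for g in sys.argv[1:]:
    g=np.array(eval(g));print("tool delta to",g,(M.T@(g-s["tcp_pos"])).round(4))
E
python3 st.py "[.6453,.1856,.12]"; python3 - <<'E'
from plant import *
from h import *
c=capture("top");d=capture("side")
cv2.imwrite("pics/a.png",np.hstack([cv2.resize(c["img"][40:240,250:450],None,fx=2,fy=2),cv2.resize(d["img"][130:330,340:540],None,fx=2,fy=2)]))
E
```

```text
1.7667 [0.64463459 0.18536384 0.22611196] [-0.70870008 -0.18341694  0.86334109] 0.0002335312395907692 [ 32.7  20.2   0.1  -0.  -70.   18.3]
[[-0.001  0.776 -0.63 ]
 [-0.    -0.63  -0.776]
 [-1.    -0.     0.001]] z ang -129.0691007335861
tool delta to [0.6453 0.1856 0.12  ] [ 0.1061  0.0004 -0.0007]
```

View pics/a.png

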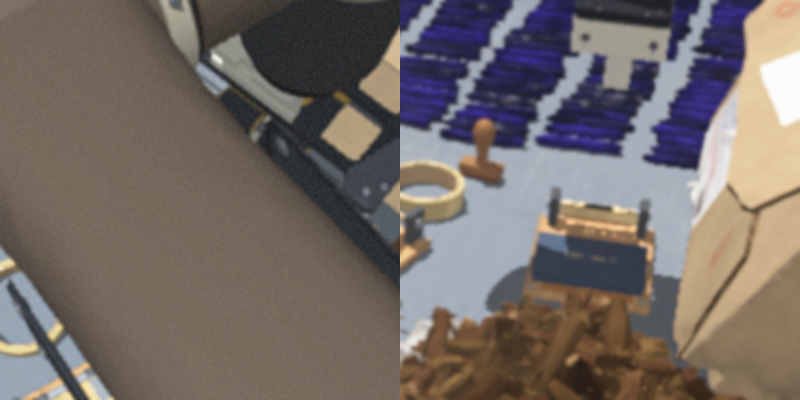

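{"fn": "play_rows", "kwargs": {"series": [0.0252, 0, -0.0017, 0, 0.0252, 0, -0.0017, 0, 0.0252, 0, -0.0017, 0, 0.0252, 0, -0.0017, 0, 0.0252, 0, -0.0017, 0]}}

```text
time_s: 2.28
tcp_pos: [0.65, 0.1925, 0.0997]
eef_rot: [164.6, 90.0, 35.5]
contact_force: [0.8, -0.8, -0.3]
gripper_width: 0.0004
```

```bash
python3 st.py "[.6453,.1856,.09]"; python3 - <<'E'
from plant import *
from h import *
d=capture("side")
cv2.imwrite("pics/b.png",cv2.resize(d["img"][190:310,370:510],None,fx=5,fy=5))
E
```

```text
2.2833 [0.64999888 0.19250719 0.09966537] [ 0.77515034 -0.77817467 -0.27691306] 0.00035218036544336324 [ 32.9  26.3  -7.9  -0.  -55.8  18. ]
[[ 0.     0.776 -0.63 ]
 [ 0.    -0.63  -0.776]
 [-1.     0.    -0.   ]] z ang -129.06014461756945
tool delta to [0.6453 0.1856 0.09  ] [0.0097 0.0007 0.0083]
```

View pics/b.png

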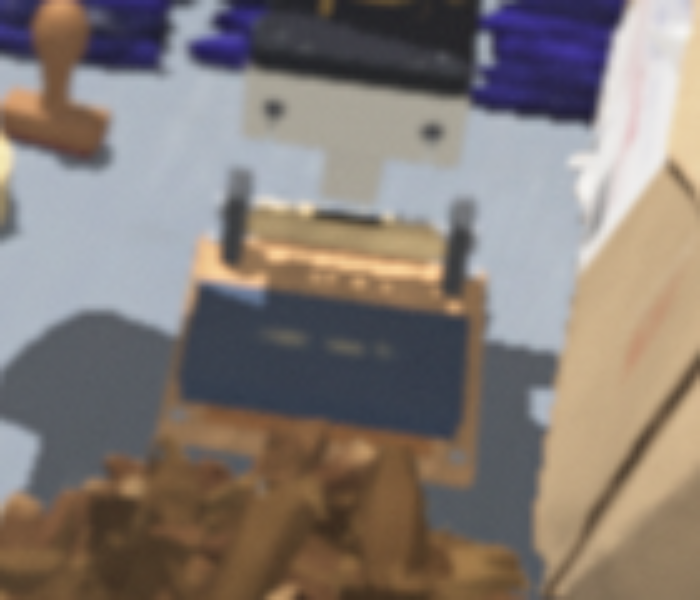

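{"fn": "play_rows", "kwargs": {"series": [0.006, 0, 0.001, 0, 0.006, 0, 0.003, 0, 0.006, 0, 0.003, 0, 0.006, 0, 0.0025, 0, 0.006, 0, 0.002, 0]}}

```text
time_s: 2.75
tcp_pos: [0.6432, 0.1832, 0.0717]
eef_rot: [155.4, 89.9, 26.2]
contact_force: [-1.6, 1.3, 5.0]
gripper_width: 0.0002
```

```bash
python3 st.py; python3 - <<'E'
from plant import *
from h import *
d=capture("side")
cv2.imwrite("pics/c.png",cv2.resize(d["img"][190:310,370:510],None,fx=5,fy=5))
E
```

```text
2.75 [0.64324507 0.18317114 0.07170143] [-1.6466134   1.32550747  4.98455967] 0.00020365704704765396 [ 32.6  27.1 -10.8   0.  -52.   18.2]
[[ 0.002  0.775 -0.632]
 [ 0.001 -0.632 -0.775]
 [-1.     0.001 -0.002]] z ang -129.21184179591162
```

View pics/c.png

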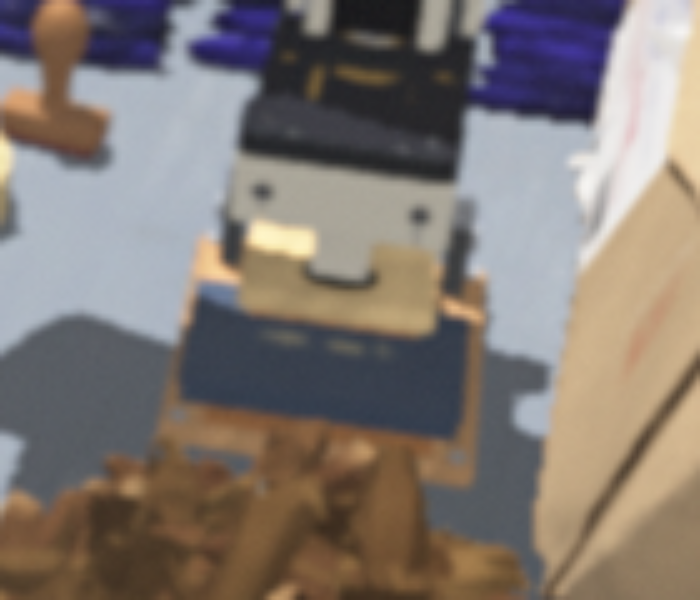

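{"fn": "play_rows", "kwargs": {"series": [0.0055, 0, 0.0018, 0, 0.0055, 0, 0.0013, 0, 0.0055, 0, 0.001, 0, 0.0055, 0, 0.0006, 0, 0.004, 0, 0, 0]}}

```text
time_s: 3.22
tcp_pos: [0.6398, 0.1786, 0.0449]
eef_rot: [33.3, 89.9, -96.0]
contact_force: [-2.8, -2.5, 7.1]
gripper_width: 0.0004
```

{"fn": "play_rows", "kwargs": {"series": [0.001, 0, 0, 0, 0.001, 0, 0, 0, 0, 0, 0, 0, 0, 0, 0, 0, 0, 0, 0, 0]}}

```text
time_s: 3.63
tcp_pos: [0.6398, 0.1785, 0.0437]
eef_rot: [37.3, 89.9, -92.0]
contact_force: [-3.2, -1.4, 10.0]
gripper_width: 0.0004
```

```bash
python3 st.py; python3 - <<'E'
from plant import *
from h import *
d=capture("side")
cv2.imwrite("pics/d.png",cv2.resize(d["img"][190:310,370:510],None,fx=5,fy=5))
E
```

```text
3.6333 [0.63981483 0.17852399 0.04373284] [-3.21904128 -1.43694455 10.04190168] 0.0004488084734724305 [ 32.4  28.5 -12.7   0.1 -48.8  18.3]
[[-0.     0.775 -0.632]
 [-0.001 -0.632 -0.775]
 [-1.     0.001  0.001]] z ang -129.22981199438735
```

View pics/d.png

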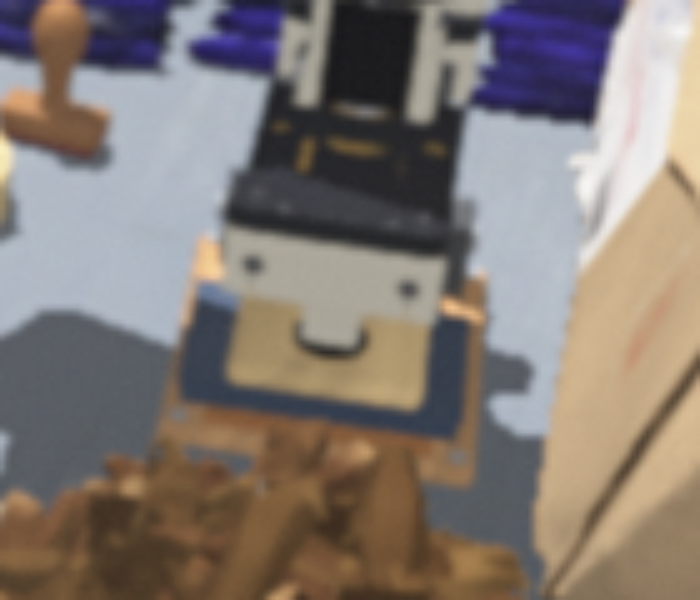

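{"fn": "play_rows", "kwargs": {"series": [0.001, 0, 0, 0, 0.001, 0, 0, 0, 0, 0, 0, 0, 0, 0, 0, 0, 0, 0, 0, 0]}}

```text
time_s: 4.1
tcp_pos: [0.6398, 0.1785, 0.0435]
eef_rot: [73.6, 89.9, -55.6]
contact_force: [-9.0, -2.5, 22.9]
gripper_width: 0.0004
```

{"fn": "play_rows", "kwargs": {"series": [0, 0, 0, 0, 0, 0, 0, 0, 0, 0, 0, 0, 0, 0, 0, 0, 0, 0, 0, 0]}}

```text
time_s: 4.52
tcp_pos: [0.6398, 0.1785, 0.0435]
eef_rot: [72.7, 89.9, -56.5]
contact_force: [-9.7, -2.8, 23.1]
gripper_width: 0.0002
```

{"fn": "play_rows", "kwargs": {"series": [0, 0, 0, 0, 0, 0, 0, 0, 0, 0, 0, 0, 0, 0, 0, 0, 0, 0, 0, 0]}}

```text
time_s: 4.93
tcp_pos: [0.6398, 0.1785, 0.0435]
eef_rot: [72.9, 89.9, -56.3]
contact_force: [-9.2, -2.9, 22.7]
gripper_width: 0.0005
```

{"fn": "play_rows", "kwargs": {"series": [0, 0, 0, 0, 0, 0, 0, 0, 0, 0, 0, 0, 0, 0, 0, 0, 0, 0, 0, 0]}}

```text
time_s: 5.35
tcp_pos: [0.6398, 0.1785, 0.0435]
eef_rot: [76.0, 89.9, -53.2]
contact_force: [-8.6, -2.8, 22.6]
gripper_width: 0.0004
```

{"fn": "play_rows", "kwargs": {"series": [0, 0, 0, 0, 0, 0, 0, 0, 0, 0, 0, 0, 0, 0, 0, 0, 0, 0, 0, 0]}}

```text
time_s: 5.77
tcp_pos: [0.6398, 0.1785, 0.0435]
eef_rot: [74.8, 89.9, -54.4]
contact_force: [-8.2, -3.4, 23.4]
gripper_width: 0.0007
```

```bash
python3 st.py
```

```text
5.7667 [0.6398432  0.17852321 0.04352047] [-8.21754683 -3.42770883 23.39562539] 0.0006853680221530473 [ 32.4  28.5 -12.8   0.1 -48.7  18.3]
[[ 0.001  0.775 -0.632]
 [-0.001 -0.632 -0.775]
 [-1.     0.001  0.   ]] z ang -129.1999851893931
```

Held for over 1.6 s at 23 N. Now I raise the finger gently, back along the arc.

{"fn": "play_rows", "kwargs": {"series": [-0.006, 0, 0, 0, -0.006, 0, -0.001, 0, -0.006, 0, -0.0015, 0, -0.006, 0, -0.002, 0, -0.006, 0, -0.002, 0]}}

```text
time_s: 6.18
tcp_pos: [0.6438, 0.1836, 0.0713]
eef_rot: [11.2, 89.9, -118.0]
contact_force: [-1.3, -0.1, 4.9]
gripper_width: 0.0004
```

{"fn": "play_rows", "kwargs": {"series": [-0.008, 0, -0.003, 0, -0.008, 0, -0.003, 0, -0.01, 0, -0.002, 0, -0.015, 0, 0, 0, -0.02, 0, 0, 0]}}

```text
time_s: 6.6
tcp_pos: [0.6483, 0.1906, 0.1308]
eef_rot: [-28.5, 89.8, -157.7]
contact_force: [0.3, -0.5, 0.8]
gripper_width: 0.0006
```

{"fn": "play_rows", "kwargs": {"series": [-0.03, 0, 0, 0, -0.03, 0, 0, 0, -0.03, 0, 0, 0, 0, 0, 0, 0, 0, 0, 0, 0]}}

```text
time_s: 7.02
tcp_pos: [0.65, 0.1914, 0.2242]
eef_rot: [161.0, 89.8, 31.8]
contact_force: [-0.0, 0.8, -1.0]
gripper_width: 0.0004
```

```bash
python3 st.py; python3 - <<'E'
from plant import *
from h import *
d=capture("side");o=pickle.load(open("side0.pkl","rb"))["img"]
f=lambda i:cv2.resize(i[190:310,370:510],None,fx=2.8,fy=2.8)
c=capture("top")["img"]
cv2.imwrite("pics/e.png",np.hstack([f(o),f(d["img"])]));cv2.imwrite("pics/e2.png",d["img"])
for b in[(200,300,400,480)]: print(cv2.absdiff(o,d["img"])[215:300,395:475].mean())
E
```

```text
7.0167 [0.65001051 0.19135467 0.22423612] [-0.04927805  0.77363773 -0.98753617] 0.0004340672786195837 [ 32.8  20.7   0.6   0.  -69.7  17.9]
[[ 0.004  0.775 -0.632]
 [ 0.002 -0.632 -0.775]
 [-1.     0.001 -0.004]] z ang -129.22936078486788
14.66828431372549
```

View pics/e.png

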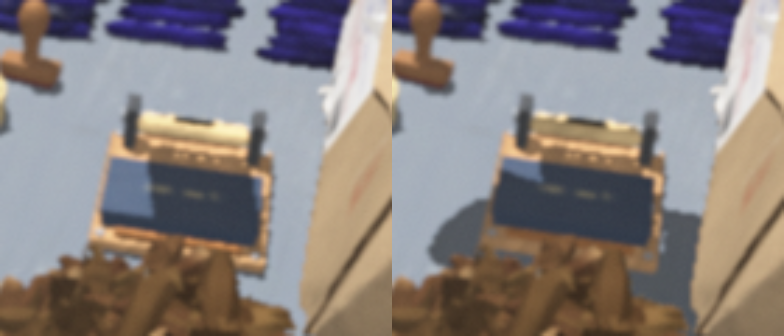

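View pics/e2.png

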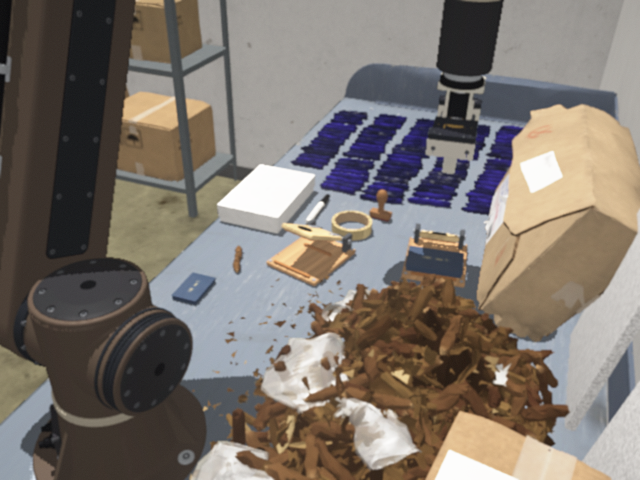

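The plate at (438,233) is up again, and the tin at (435,260) hasn't moved from its place. The empty press at (315,250) is still raised, and the gripper is clear. I'm handing in.

```bash
python3 -c "
from plant import *
print(close_job())"
```

```text
the job is handed in; nothing more can be done
None
```

I pressed the plate down level onto the tin, held it there, let it spring back up and handed the job in. No verdict is reported at hand-in.

- **Press:** I used the press holding the tin and pushed on its pad with the fingers shut, following the plate's arc. The plate stopped firmly with the fingertips at z = 43.5 mm, which matches the 43 mm given for level.
- **Hold:** the fingers held it there at about 23 N for about 1.7 s (at least 10 N for the 0.5 s before that). This was over 1 s more than the 0.7 s needed.
- **Last checks:** in the final side picture:
  - The plate is back at its starting height.
  - The tin shows no visible shift. I judged this by eye, because the arm's shadow made the pixel comparison useless.
  - The empty press's plate is still raised.
- **Gripper:** it ended about 13 cm above the pad, with force readings around 1 N, which is just noise. Hand-in came at about 7.1 s of the 26 s allowed.

The joint angles and the force on the tin can't be read directly, so both are inferred from the fingertip height, the wrist force and the pictures. I also took a last top picture but didn't look at it. No check failed or disagreed.

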